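# Let the charged cell out of the rack into the battery box

### The job

Press down the green paddle at the side of the battery rack that belongs to the lane with the orange cell, so that the rocker's other end lifts the gate long enough for the orange cell to roll out into the yellow battery box; then let the paddle come back up so that the gate is down again. Leave the blue cell shut in its lane with its paddle unpressed, do not touch or lift the cells by hand, and do not disturb anything else on the desk.

Things in the scene. Friction and masses are not known exactly. Their poses are not given: they have to be found in the camera images.
- rack: Fixed grey open-topped battery rack, 150 x 270 mm, 100 mm high, two lanes side by side (72 mm wide, at y +38.5 and -38.5 mm) sloping down 12 degrees to the battery box. Origin: on the desk midway between the lanes, below the gates; x points up the lanes, y to the left lane, z up. Each lane has a rocker: red gate over the lane, pivot outside the wall (y +-103.5, 110 mm high), paddle further out.
- paddle_left (a point): Green paddle, 44 x 40 x 6 mm, on the outer end of the left lane's rocker (rack +y side), 80 mm outboard of its pivot. This point: centre of its TOP face, 119 mm above the desk at rest; axes then as the rack's. Pressed down it swings about the rack's x axis, outer edge lower; fully down (0.5 rad) its centre is 39 mm lower and 5 mm nearer the rack's middle. Nothing is below it.
- paddle_right (a point): Green paddle, 44 x 40 x 6 mm, on the outer end of the right lane's rocker (rack -y side), 80 mm outboard of its pivot. This point: centre of its TOP face, 119 mm above the desk at rest; axes then as the rack's. Pressed down it swings about the rack's x axis, outer edge lower; fully down (0.5 rad) its centre is 39 mm lower and 5 mm nearer the rack's middle. Nothing is below it.
- rocker_left (a joint): Angle (rad) of the left rocker about its pivot: 0 = paddle up, gate down (rest); 0.5 = paddle fully down on its stop. Spring-loaded: pressing at the paddle's centre takes about 4 N at first and 6 N at the stop, and it springs back when let go. The gate clears a cell from about 0.35 on; 0.42 to 0.5 is safe.
- rocker_right (a joint): Angle (rad) of the right rocker about its pivot: 0 = paddle up, gate down (rest); 0.5 = paddle fully down on its stop. Spring-loaded: pressing at the paddle's centre takes about 4 N at first and 6 N at the stop, and it springs back when let go. The gate clears a cell from about 0.35 on; 0.42 to 0.5 is safe.
- cell_orange: Loose orange battery cell, a cylinder 34 mm in diameter and 61 mm long, 140 g or so, lying across one of the lanes (left or right, varies) against its gate, its centre 82 mm above the desk. Origin: its centre; own y axis along the cylinder (the other two turn as it rolls). With its gate lifted it rolls out by itself within about 1 s.
- cell_blue: Loose blue battery cell, same size and frame as the orange one, lying in the other lane. It must stay there.
- battery_box: Fixed open yellow battery box, 130 x 165 mm, 45 mm high, walls and floor 3 mm, at the low end of both lanes, with a black snap latch on the wall away from the rack. Origin: centre of its underside; axes as the rack's.
- transceiver: Loose grey handheld transceiver standing upright, 34 x 58 x 125 mm, stub antenna to 209 mm. Origin: centre of its underside. Bystander behind the right paddle (rack +x side).
- mug: Loose white ceramic mug, 82 mm across, 92 mm high. Origin: centre of its underside. Bystander behind the left paddle.
- tuning_knob: Loose chrome tuning knob, 40 mm across, 22 mm high. Origin: centre of its underside. Bystander on the box's left.
- screwdriver: Loose screwdriver lying on the desk, 160 mm long, under 35 mm high. Origin near its middle, on the desk. Bystander on the right.
- contact_jar: Loose amber jar, 48 mm across, 55 mm high. Origin: centre of its underside. Bystander on the left.
Mind the look-alikes: they are no part of the job. Several things have the shape of the cell_orange; the one meant has the colours described above.

How it is judged:
By the outcome, as a careful person would: the job done as asked, in the order asked, and still so for the second after the job is handed in, with the robot touching nothing.
It also fails if it takes over 32 s, if anything falls off the work surface, if the arm or the gripper's body presses on something with over 40 N, if the wrist force passes 120 N, or if a joint passes its speed limit or range.

### The arm

A 6-joint arm with a two-finger parallel gripper is mounted at the origin on the work surface. World frame = base frame: x ahead of the robot, y to its left, z up, the work surface at z = 0. Lengths are in m, angles in rad, forces in N, time in s.
With the tool pointing down it reaches from about 0.425 to 0.95 m from the base axis. Payload 3.5 kg.
Tool frame: the origin (TCP) lies between the finger pads; the fingertips stand 17 mm ahead of it and the grasp point (between the pads) lies 2 mm behind it (ctrl.tip_reach is the distance from the TCP to the fingertips, in m); z points along the fingers, y is the direction in which the jaws open and shut (so a half turn about z gives the same grasp; the last joint's range is limited). The gripper opens to 85 mm and grips with 20 to 120 N. Pads are 22 mm wide; open, the fingers measure 114 mm over their backs; the gripper's body (76 mm by 85 mm) begins 54 mm behind the grasp point. The pads swing forward as they close: fully open they stand 13 mm farther back than shut.
Start: joints at [1.088, 0.286, 1.577, -0, 1.279, -0.15], TCP at [0.22, 0.638, 0.248] pointing down, gripper open.
Joint ranges: [-2.77, 2.77], [-0.9, 2.22], [0.21, 2.48], [-1.53, 4.67], [0.24, 2.81], [-2.84, 2.84]. Speed limits (rad/s): [2.79, 2.79, 3.14, 3.14, 3.14, 3.14].

### API

Orientations are given as a unit quaternion [x, y, z, w].
In Python, from plant import monitor, imaging, workorder, ctrl gives the robot as it stands.
- The arm moves only by the tool send_rows, never from a script. Its argument "rows" is a list of rows, each a list of 4 numbers: the shift along the world's x, y, z normalised to -1 to 1, where 1 is 0.3 m, then the turn about the world's z normalised to -1 to 1, where 1 is 360 degrees. A call has 1 to 20 rows; each row is the pose to reach, as a shift and turn from the pose commanded when the call began, turning the shorter way round; what a row does not reach only later rows make up. A row lasts 1/8 s, in which the tool goes at most 62.5 mm and 10.7 degrees, less where a joint would pass 70% of its speed; a pose out of reach is approached as far as the arm can. A call with a number of a shift or a turn outside -1 to 1 is refused whole. A call with a gripper value outside its range is refused whole. "jaw" is the closure, from 0 (fully open) to 1 (shut), set as the call begins (left out, the last holds). The fingers move at their own pace and stop on an object; "newtons" is the grip in N (left out, the last holds). Time passes only in rows, so rows that repeat a pose let the fingers close. It gives the time, the measured TCP pose, the force and the opening at its end, in the units of the state.
- monitor.get_state(): the state, without advancing time (a new reading comes with each control period).
- imaging.read_camera(name): name is "scene" or "top" or "wrist"; returns the picture (400x640x3 uint8, red, green, blue); there is no depth.
- imaging.calibration(name): a dict with "intrinsics" (3x3 intrinsics, pixels), "cam_to_world" (4x4, takes a point from camera to world coordinates). Camera axes: x right, y up, looking along -z (the intrinsics and any distortion apply to the point x, -y, -z); pixel columns grow to the right and rows downward; lengths in m; the calibration is good to about 2 mm. A picture is of the moment at which its call begins: read the wrist's pose just before it. calibration takes no time and is no camera call; for the wrist camera it gives the pose at the moment of the call.
- workorder.sign_off(): hands the job in, once; it reports no verdict.
The state is a dict: "time": time; "qpos": joint angles; "dq": joint speeds; "joint_efforts": joint torques, N m; "eef_pos": TCP position; "tcp_rot": TCP orientation; "contact_force": force on the tool from outside, world axes, zero at the start; "wrist_torque": the same for the moment, N m; "opening": opening from 0.0 (shut) to 1.0 (fully open).
Only numpy, scipy, OpenCV 4.12 (cv2) and the standard library are available. Lean on these libraries where they do the work, as an engineer would, in place of code of your own. Each camera call takes 0.05 s, during which the arm holds its last target.

## Working session

There is one attempt and no reset: what is moved stays moved. The work goes in short steps, Python scripts to look and compute and a tool call to move; the robot and the scene stay as the last step left them, time stands still between calls to the robot, and variables do not carry over. Pictures are saved under pics/ and viewed, and the job is handed in when it is done.

Besides the shell and the picture viewer there is one more tool, called after "Call:" by a JSON object that holds its "op" and its "data", one argument or row to a line. send_rows: Moves the arm, as the interface text tells. Scaled input: -1 to 1 covers 0.3 m each way for a shift and 360 degrees each way for a turn. Its arguments: {"type":"object","properties":{"rows":{"type":"array"},"jaw":{"type":"number"},"newtons":{"type":"number"}},"required":["rows"]}

```bash
mkdir -p pics; ls
python3 - <<'E'
from plant import monitor, imaging, workorder, ctrl
import cv2
s=monitor.get_state();print(s['time'],s['eef_pos'],s['tcp_rot'],s['opening'],ctrl.tip_reach)
for n in("scene","top"):
    im=imaging.read_camera(n);cv2.imwrite(f'pics/{n}0.png',im[:,:,::-1])
    c=imaging.calibration(n);print(n,c['intrinsics'],c['cam_to_world'],[k for k in c])
E
```

```text
pics
0.0 [0.22019981 0.63741418 0.24691568] [ 1.65622140e-01  9.86188559e-01 -1.14213085e-03 -3.57833761e-04] 1.00157039372282 0.017
scene [[517.92917023   0.         313.27271436]
 [  0.         517.92917023 199.91964015]
 [  0.           0.           1.        ]] [[ 0.8862542  -0.27815868  0.37037986  1.19665138]
 [ 0.46319695  0.53469588 -0.70678773 -1.06453535]
 [-0.00144144  0.79795242  0.60271872  1.09562082]
 [ 0.          0.          0.          1.        ]] ['intrinsics', 'cam_to_world']
top [[472.65202226   0.         314.56802374]
 [  0.         472.65202226 200.12322289]
 [  0.           0.           1.        ]] [[ 0.00940312  0.9896863  -0.1429427   0.42628651]
 [-0.99989167  0.00768714 -0.01255221  0.10868273]
 [-0.01132393  0.14304525  0.98965137  1.33661309]
 [ 0.          0.          0.          1.        ]] ['intrinsics', 'cam_to_world']
```

View pics/scene0.png

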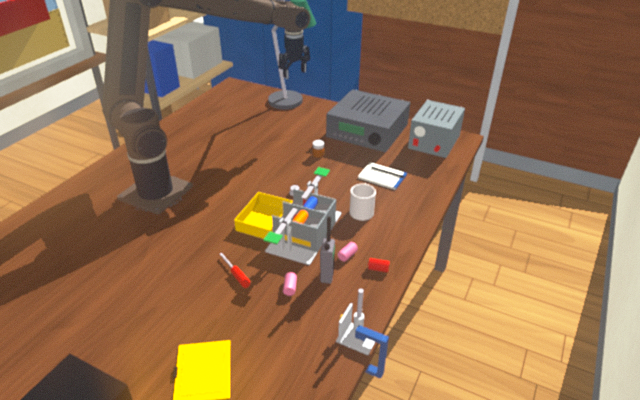

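View pics/top0.png

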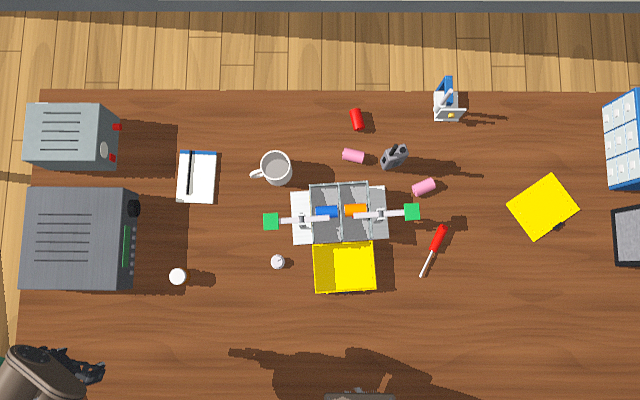

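The orange cell is at top (356,210), in the right lane, and its paddle is the green one at (412,212). What could be mistaken for these:
- Cylinders: blue cell (326,212), pink (353,156) and (424,187), red (356,119).
- Paddle: the left green one (271,222).

Next I'll measure the paddle and check a close crop.

```bash
cat > h.py <<'E'
import numpy as np, cv2
from plant import monitor, imaging, workorder, ctrl
def ray(n,u,v,c=None):
    c=c or imaging.calibration(n);K=c['intrinsics'];T=c['cam_to_world']
    d=np.array([(u-K[0,2])/K[0,0],-(v-K[1,2])/K[1,1],-1.]);return T[:3,3],T[:3,:3]@d
def onz(n,u,v,z):
    o,d=ray(n,u,v);return o+d*(z-o[2])/d[2]
def tri(a,b):
    (o1,d1),(o2,d2)=a,b
    t=np.linalg.lstsq(np.c_[d1,-d2],o2-o1,rcond=None)[0]
    p,q=o1+d1*t[0],o2+d2*t[1];return (p+q)/2,np.linalg.norm(p-q)
def blobs(im,lo,hi,amin=30):
    h=cv2.cvtColor(im,cv2.COLOR_RGB2HSV);m=cv2.inRange(h,lo,hi)
    n,l,st,ce=cv2.connectedComponentsWithStats(m)
    return [(ce[i].round(1).tolist(),st[i].tolist()) for i in range(1,n) if st[i,4]>=amin],m
E
python3 - <<'E'
from h import *
G=((50,120,80),(80,255,255))
R={}
for n in('top','scene'):
    im=cv2.imread(f'pics/{n}0.png')[:,:,::-1].copy()
    b,m=blobs(im,*G);print(n,'green',b)
    print(' orange',blobs(im,(10,200,150),(19,255,255),20)[0])
    print(' yellow',blobs(im,(24,180,150),(34,255,255),200)[0])
    if n=='top':
        for ce,st in b: 
            cn=cv2.findContours(m[st[1]:st[1]+st[3],st[0]:st[0]+st[2]],0,2)[0][0]
            print(ce,onz(n,*ce,.119), cv2.minAreaRect(cn))
        crop=im[160:310,240:460]
    else: crop=im[140:300,210:400]
    cv2.imwrite(f'pics/{n}_crop.png',cv2.resize(crop[:,:,::-1],None,fx=3.5,fy=3.5,interpolation=cv2.INTER_CUBIC))
E
```

```text
top green [([411.4, 211.2], [403, 203, 17, 18, 261]), ([270.5, 221.1], [263, 213, 16, 17, 252])]
 orange [([355.5, 204.5], [346, 204, 20, 2, 32]), ([348.6, 213.2], [345, 210, 9, 6, 36])]
 yellow [([542.1, 206.3], [506, 172, 74, 70, 2702]), ([343.5, 266.7], [312, 240, 65, 54, 2994])]
[411.4, 211.2] [ 0.5751362  -0.12677874  0.119     ] ((8.335365295410156, 8.018294334411621), (17.558616638183594, 15.23955249786377), 83.6598129272461)
[270.5, 221.1] [0.54639361 0.23771611 0.119     ] ((7.5, 8.0), (16.0, 15.0), 90.0)
scene green [([300.6, 2.3], [292, 0, 17, 8, 42]), ([321.7, 171.1], [314, 167, 16, 9, 89]), ([272.4, 237.4], [264, 232, 18, 12, 135])]
 orange [([304.3, 218.6], [301, 214, 7, 9, 22])]
 yellow [([258.1, 215.7], [235, 192, 50, 46, 973]), ([202.9, 371.2], [173, 340, 58, 60, 3066])]
```

View pics/top_crop.png

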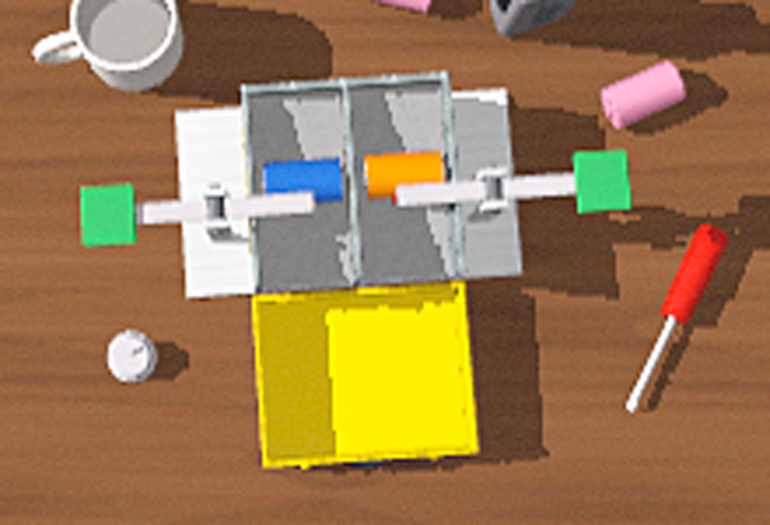

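View pics/scene_crop.png

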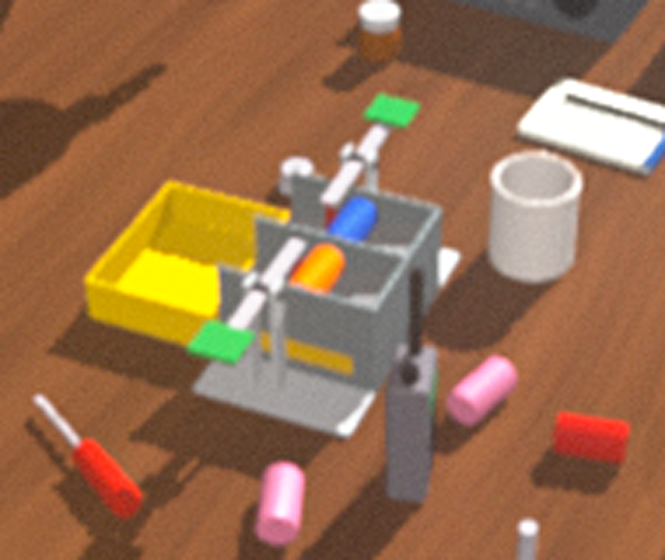

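Run:
```python
from h import *
print('paddleR',tri(ray('top',411.4,211.2),ray('scene',272.4,237.4)))
print('paddleL',tri(ray('top',270.5,221.1),ray('scene',321.7,171.1)))
for uv in((385,165),(394,157),(405,150)):print('trx top',onz('top',*uv,.125), 'antenna',onz('top',*uv,.205))
print('orange',onz('top',355.5,210,.09))
```

```text
paddleR (array([ 0.57458481, -0.12777449,  0.1166983 ]), np.float64(0.0019966933959820214))
paddleL (array([0.54649066, 0.23780578, 0.118349  ]), np.float64(7.686823868524783e-05))
trx top [ 0.69547593 -0.05918332  0.125     ] antenna [ 0.67770198 -0.04809952  0.205     ]
trx top [ 0.71704624 -0.08297579  0.125     ] antenna [ 0.69784805 -0.07032102  0.205     ]
trx top [ 0.73605357 -0.11206745  0.125     ] antenna [ 0.71560037 -0.09749182  0.205     ]
orange [0.58069967 0.01559059 0.09      ]
```

Call:
{"op": "send_rows", "data": {
  "rows": [
    [0.2,-0.2,0,0.02],
    [0.4,-0.4,0,0.04],
    [0.6,-0.6,0.0,0.06],
    [0.7,-0.8,0,0.0656],
    [0.8,-1,0,0.0656],
    [0.8,-1,0,0.0656]
  ],
  "jaw": 1
}}

```text
time: 0.85
eef_pos: [0.455, 0.3459, 0.2478]
tcp_rot: [-0.04, 0.999, -0.0, -0.0]
contact_force: [0.8, -0.5, -0.4]
opening: -0.0
```

Call:
{"op": "send_rows", "data": {
  "rows": [
    [0.04,-0.2,0,0],
    [0.08,-0.4,0,0],
    [0.12,-0.6,0,0],
    [0.16,-0.8,0,0],
    [0.2,-1,0,0],
    [0.2,-1,0,0]
  ]
}}

```text
time: 1.6
eef_pos: [0.5148, 0.0442, 0.2479]
tcp_rot: [-0.036, 0.999, -0.0, -0.0]
contact_force: [-0.7, 0.4, -0.7]
opening: 0.001
```

Call:
{"op": "send_rows", "data": {
  "rows": [
    [0.06,-0.18,0,0],
    [0.12,-0.36,0,0],
    [0.183,-0.55,0,0],
    [0.183,-0.55,-0.1,0],
    [0.183,-0.55,-0.2,0],
    [0.183,-0.55,-0.3,0],
    [0.183,-0.55,-0.3,0],
    [0.183,-0.55,-0.3,0]
  ]
}}

```text
time: 2.6
eef_pos: [0.57, -0.1166, 0.1593]
tcp_rot: [-0.04, 0.999, -0.0, 0.001]
contact_force: [0.8, 0.1, 0.2]
opening: 0.001
```

Run:
```python
from h import *
s=monitor.get_state();print(s['time'],s['eef_pos'],s['contact_force'])
a=imaging.read_camera('scene')[140:300,210:400];b=imaging.read_camera('top')[160:300,300:460]
cv2.imwrite('pics/a1.png',cv2.resize(a[:,:,::-1],None,fx=3.5,fy=3.5));cv2.imwrite('pics/b1.png',cv2.resize(b[:,:,::-1],None,fx=3.5,fy=3.5))
```

```text
2.6 [ 0.5700314  -0.11660261  0.15934496] [0.79460151 0.0544673  0.22900891]
```

View pics/a1.png

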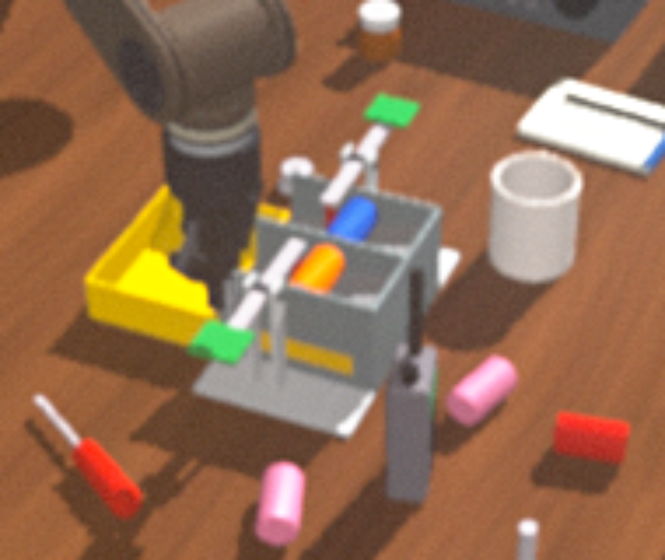

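View pics/b1.png

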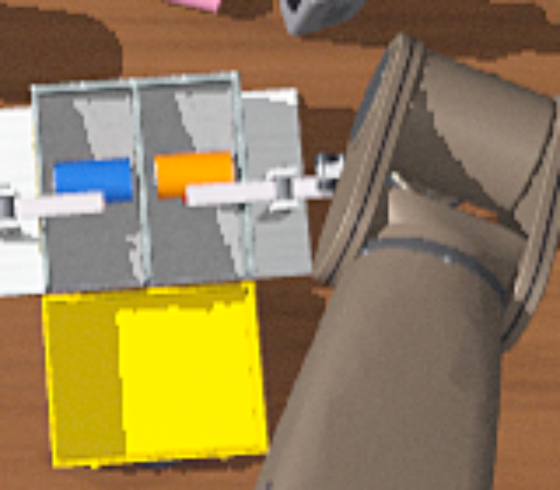

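Call:
{"op": "send_rows", "data": {
  "rows": [
    [0,0,0,0],
    [0,0,0,0],
    [0,0,0,0]
  ]
}}

```text
time: 3.08
eef_pos: [0.5695, -0.1172, 0.1586]
tcp_rot: [-0.04, 0.999, -0.0, 0.0]
contact_force: [-0.4, -0.4, 0.1]
opening: 0.005
```

Call:
{"op": "send_rows", "data": {
  "rows": [
    [0.018,-0.03,0,0],
    [0.018,-0.03,-0.04,0],
    [0.018,-0.03,-0.06,0],
    [0.018,-0.03,-0.06,0]
  ]
}}

```text
time: 3.58
eef_pos: [0.574, -0.1258, 0.1388]
tcp_rot: [-0.04, 0.999, 0.001, -0.001]
contact_force: [-0.7, -1.7, 0.2]
opening: -0.003
```

Call:
{"op": "send_rows", "data": {
  "rows": [
    [0,0,-0.02,0],
    [0,0,-0.035,0],
    [0,0,-0.035,0]
  ]
}}

```text
time: 3.95
eef_pos: [0.5753, -0.1266, 0.1305]
tcp_rot: [-0.04, 0.999, -0.001, 0.001]
contact_force: [-0.5, -1.9, 4.0]
opening: -0.001
```

Call:
{"op": "send_rows", "data": {
  "rows": [
    [0,0,-0.02,0],
    [0,0,-0.04,0],
    [0,0,-0.06,0],
    [0,0,-0.06,0]
  ]
}}

```text
time: 4.45
eef_pos: [0.5752, -0.1255, 0.1117]
tcp_rot: [-0.039, 0.999, 0.001, 0.0]
contact_force: [-1.2, 2.0, 5.3]
opening: 0.001
```

Run:
```python
from h import *
s=monitor.get_state();print(s['time'],s['eef_pos'],s['contact_force'])
a=imaging.read_camera('scene')[140:300,210:400]
cv2.imwrite('pics/a2.png',cv2.resize(a[:,:,::-1],None,fx=3.5,fy=3.5))
```

```text
4.45 [ 0.5751745  -0.12550956  0.1116706 ] [-1.21900815  2.02585031  5.34210898]
```

View pics/a2.png

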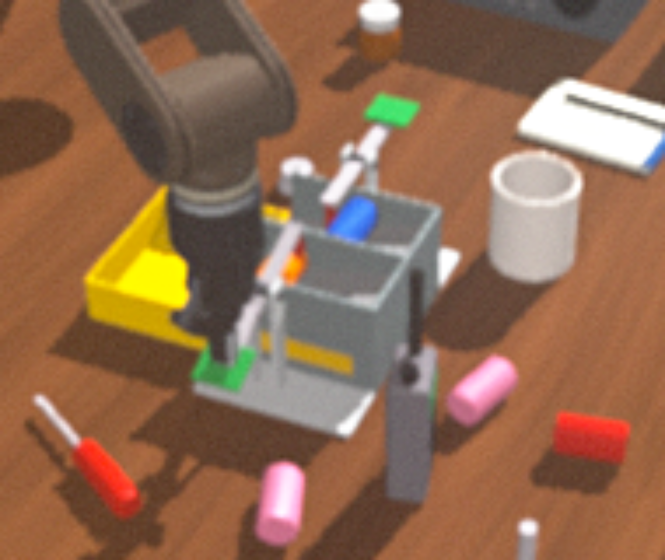

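The finger is on the green paddle at crop (222,362). The gate is lifting and the orange cell has started under it at (285,265). I'll press a little deeper and hold.

Call:
{"op": "send_rows", "data": {
  "rows": [
    [0,0,-0.015,0],
    [0,0,-0.025,0],
    [0,0,-0.025,0],
    [0,0,-0.025,0],
    [0,0,-0.025,0],
    [0,0,-0.025,0],
    [0,0,-0.025,0],
    [0,0,-0.025,0],
    [0,0,-0.025,0],
    [0,0,-0.025,0],
    [0,0,-0.025,0],
    [0,0,-0.025,0]
  ]
}}

```text
time: 6.0
eef_pos: [0.5753, -0.1258, 0.1049]
tcp_rot: [-0.04, 0.999, 0.0, 0.001]
contact_force: [0.4, 1.0, 6.3]
opening: 0.001
```

Run:
```python
from h import *
for n,(r,c) in {'scene':((140,300),(210,400)),'top':((160,300),(300,460))}.items():
    a=imaging.read_camera(n)[r[0]:r[1],c[0]:c[1]]
    cv2.imwrite(f'pics/{n}3.png',cv2.resize(a[:,:,::-1],None,fx=3.5,fy=3.5))
```

```text
(no output)
```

View pics/scene3.png

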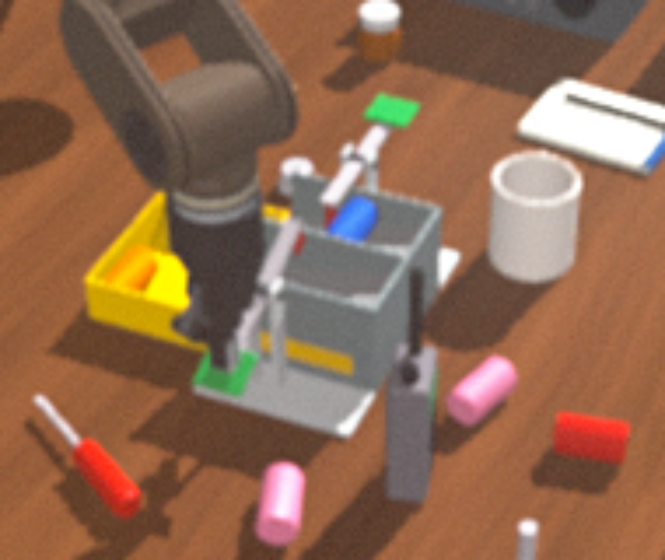

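View pics/top3.png

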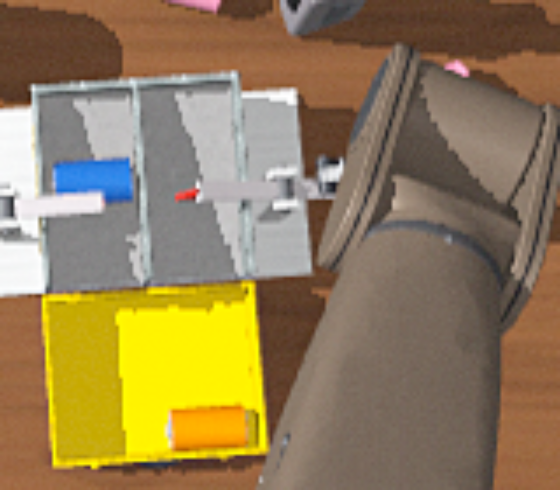

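The orange cell is in the box at top crop (210,427), and the blue cell is still in its lane. I'll raise the tool gently, then back off.

Call:
{"op": "send_rows", "data": {
  "rows": [
    [0,0,0.03,0],
    [0,0,0.06,0],
    [0,0,0.09,0],
    [0,0,0.12,0],
    [0,0,0.16,0],
    [0,0,0.25,0],
    [0,0,0.4,0],
    [0,0,0.5,0],
    [-0.2,-0.2,0.5,0],
    [-0.3,-0.4,0.5,0],
    [-0.3,-0.6,0.5,0],
    [-0.3,-0.6,0.5,0],
    [-0.3,-0.6,0.5,0]
  ]
}}

```text
time: 7.72
eef_pos: [0.4843, -0.3063, 0.2535]
tcp_rot: [-0.039, 0.999, 0.001, -0.001]
contact_force: [0.2, -0.6, -0.9]
opening: 0.0
```

Run:
```python
from h import *
for n,(r,c) in {'scene':((140,300),(210,400)),'top':((100,310),(230,460))}.items():
    a=imaging.read_camera(n)[r[0]:r[1],c[0]:c[1]]
    if n=='top': print(blobs(a.copy(),(50,120,80),(80,255,255))[0])
    cv2.imwrite(f'pics/{n}4.png',cv2.resize(a[:,:,::-1],None,fx=2.8,fy=2.8))
print(monitor.get_state()['time'],monitor.get_state()['contact_force'])
```

```text
[([181.4, 111.2], [173, 103, 17, 18, 261]), ([40.4, 121.1], [33, 113, 16, 17, 251])]
7.825 [-0.30315127  0.43266383  0.52056931]
```

View pics/scene4.png

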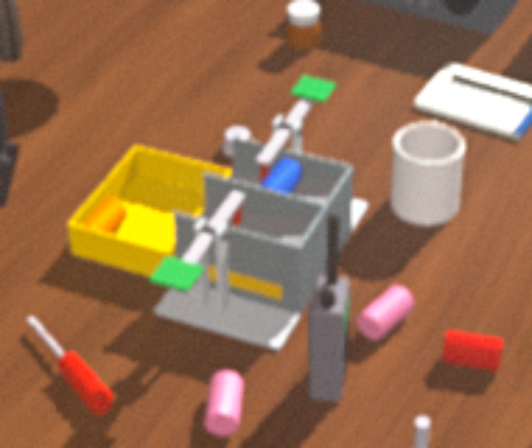

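View pics/top4.png

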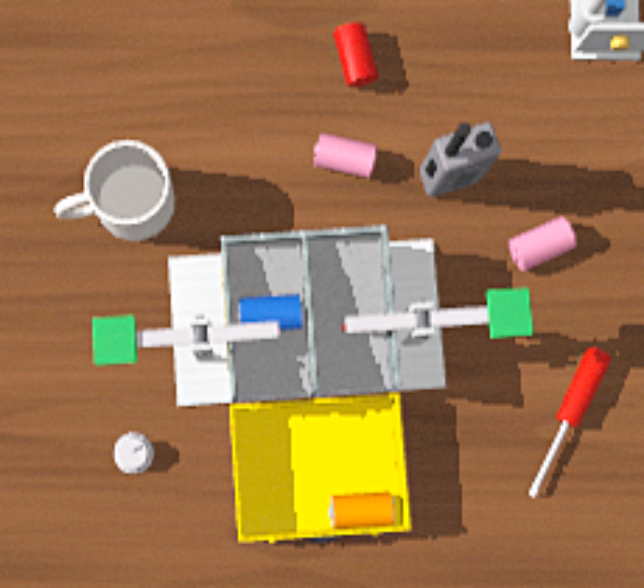

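Both paddles are up: the right one is back at top pixel (411.4,211.2), exactly where it started. The orange cell is in the box, the blue cell is in its lane, and everything else is where it was.

```bash
python3 -c "
from plant import workorder;print(workorder.sign_off())"
```

```text
the job is handed in; nothing more can be done
None
```

I pressed the right paddle, which belongs to the orange cell's lane, with the closed fingertips and held it for about 1.5 s. The orange cell rolled out into the yellow box. I then let the paddle come back up, moved the arm clear and handed the job in at about 7.8 s. The force reading was 6.3 N at the end of the hold.

- **Paddles:** in the last pictures both were up. The right one was back at exactly its starting pixel, with its gate down.
- **Cells and desk:** the orange cell was in the box and the blue cell still shut in its lane. I saw no change in the other objects around the rack.
- **Robot:** it was touching nothing, with contact force about zero.

No check failed. The only disagreement was in the paddle's height: the two cameras gave 117 mm against the stated 119 mm, which is within calibration error.

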